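# Load a vial in the bench photometer's sample slide and index it into the beam

## Task

Stand the glass vial upright in the empty well of the photometer's sample slide while the carriage is still at the loading end. Then pull the slide's spring plunger up, hold it up while you run the carriage past the middle index hole to the last hole, where the vial stands between lamp and detector, and let the pin drop fully home there. Find that hole by feel with a light push, never force the carriage against the pin, and do not disturb the tape roll and the weighing boat.

Things in the scene. Friction and masses are not known exactly. Their poses are not given: they have to be found in the camera images.
- rail_base: Aluminium base of the sample slide, 340 x 84 x 12 mm plate with two steel ways, fixed on the worktop. Origin: centre of its underside. Its y axis runs along the rail from the loading end (-y) to the optics (+y); z up. End blocks are 41 mm high; lamp and detector tops 92 mm, their inner ends 37 mm from the rail's middle.
- beam_mid (a point): Where the centre of the well's floor comes to lie with the carriage locked in the last hole, if the optics head is at its mid setting. The head (lamp on the far side, detector on the near side, and the index bar between the ways, all one unit) is clamped up to 12 mm either way along the rail from there; its setting is not measured, so the last hole must be felt for.
- carriage (a joint): Position of the carriage along the rail's +y, m. It starts within 3 mm of 0 (loading end); the last hole is at 0.120 and the middle hole at 0.060, each give or take the head's setting of up to 0.012. Travel -0.011 to 0.141. The carriage drags with about 1.5 N, about 3 N with the pin rubbing on the bar, and for a moment 5 to 7 N as it starts to move.
- well (a point): Centre of the flat floor of the round well in the black 42 mm square holder on the carriage: bore 25 mm, 18 mm deep with a small chamfer, floor 43 mm and rim 61 mm above the worktop. The well is 92 mm from the plunger's axis towards +y of the rail.
- knob (a point): Centre of the black ribbed plunger knob, an upright cylinder of 22 mm diameter and 27 mm height; 74.5 mm above the worktop with the pin home. The carriage's top plate is 41 mm above the worktop (33.5 mm under this point); between them only the 17 mm barrel and, at its foot, a 23 mm hexagon. The knob moves with the carriage.
- plunger (a joint): How far the plunger is pulled up, m: 0 = pin fully home in a hole (9 mm deep), 0.0085 to 0.009 = pin tip resting on the bar's top, 0.014 = upper stop. A spring pulls it down, about 5 N at home and 8 N at the upper stop. At the start the pin is home in a 40 mm long parking slot in the bar, which holds the carriage with some play. A hard sideways push on the knob can hold it up by friction.
- pin: The plunger's 8 mm steel pin with round tip, under the carriage, on the knob's axis. The index holes are 9.6 mm wide. Its origin is 27 mm above the worktop with the pin home.
- vial: Clear glass vial with black screw cap, 22 mm diameter, 51 mm tall, about 16 g, standing on the worktop right of the slide. Origin: centre of its underside, z along its axis.
- tape: Roll of tan tape lying flat, 98 mm across, 25 mm high, right of the slide; to be left alone. Origin: centre of its underside.
- boat: Clear square weighing boat, 64 mm, 16 mm high, right of the slide; to be left alone. Origin: centre of its underside.
Things that resemble listed ones, but are neither listed nor needed, are in the scene too. There is more than one size of the vial; the one meant has the size given above.

How it is judged (in metres and radians):
On the way, in this order (a step that is already met when the one before it is completed fails the run):
1. the vial stands in the well, let go, with the carriage still at the loading end (horizontal distance between vial and well below 0.004 m and distance between vial and well below 0.006 m and angle between vial's own z axis and vertical below 0.12 rad and contact force between the fingers and vial below 0.1 N and value of joint carriage below 0.03 m), for 0.2 s.
2. the plunger is pulled up clear of the bar and the carriage is past the middle hole (value of joint plunger above 0.0095 m and value of joint carriage above 0.07 m), for 0.1 s.
At the end, for the whole second after the job is handed in: The pin is home in the last index hole (plunger within 2.5 mm of fully down, carriage between 105 and 135 mm), and the vial stands at rest in the well, on its floor, within 4 mm of its middle and upright within 0.12 rad (value of joint plunger below 0.0025 m and value of joint carriage between 0.105 and 0.135 m and horizontal distance between vial and well below 0.004 m and distance between vial and well below 0.006 m and angle between vial's own z axis and vertical below 0.12 rad and linear speed of vial below 0.02 m/s); the robot touches nothing.
It fails at once if the pin is forced sideways or jammed with more than 20 N (contact force between pin and anything else above 20 N).
It fails at once if the tape roll is moved by more than 20 mm (distance of tape from where it was at the start of the episode above 0.02 m).
It fails at once if the weighing boat is moved by more than 20 mm (distance of boat from where it was at the start of the episode above 0.02 m).
It also fails if it takes over 64 s, if anything falls off the work surface, if the arm or the gripper's body presses on something with over 40 N, if the wrist force passes 120 N, or if a joint passes its speed limit or range.

## Robot

A 6-joint arm with a two-finger parallel gripper is mounted at the origin on a cart in front of the work surface, level with it; the furniture and walls round the work are solid. World frame = base frame: x ahead of the robot, y to its left, z up, the work surface at z = 0. Lengths are in mm, angles in rad, forces in N, time in s.
With the tool pointing down it reaches from about 350 to 875 mm from the base axis. Payload 4.2 kg.
Tool frame: the origin (TCP) lies between the finger pads; the fingertips stand 25 mm ahead of it and the grasp point (between the pads) lies 6 mm ahead of it; z points along the fingers, y is the line along which they close (so a half turn about z gives the same grasp; the last joint's range is limited). The gripper opens to 85 mm and grips with 20 to 120 N. Pads are 22 mm wide; open, the fingers measure 114 mm over their backs; the gripper's body (76 mm by 85 mm) begins 54 mm behind the grasp point. The pads swing forward as they close: fully open they stand 13 mm farther back than shut.
Start: joints at [-1.017, 0.385, 0.008, 0, -1.194, -0.259], TCP at [181.609, -598.011, 256.312] pointing down, gripper open.
Joint ranges: [-3.14, 3.14], [-1.21, 2.06], [-1.07, 1.41], [-3.16, 2.05], [-2.99, -0.16], [-3.1, 3.1]. Speed limits (rad/s): [2.79, 2.79, 3.14, 3.14, 3.14, 3.14].

## Interface

Orientations are given as a unit quaternion [x, y, z, w].
In Python, from bench import arm gives the robot as it stands.
- The arm moves only by the shell command python3 -m pendant 'ROWS'. ROWS is JSON, a list of rows, each a list of 7 numbers: the shift along the tool's x, y, z in m, then the turn, a rotation vector about the tool's x, y, z in degrees, then the finger opening in m, from 0 to 0.0854. In form: [[x, y, z, wx, wy, wz, fingers], ...]. A call has 1 to 12 rows; each row shifts and turns the commanded pose from where the row before left it, along the tool's axes as they then stand; what a row does not reach is not made up. A row lasts 1/10 s, in which the tool goes at most 50 mm and 8.59 degrees, less where a joint would pass 70% of its speed; a pose out of reach is approached as far as the arm can. A call is refused whole if a number of a shift passes 0.05 or a number of a turn 8.59, either way. A call with a gripper value outside its range is refused whole. The fingers move at their own pace and stop on an object; the grip force is fixed at half the most. Time passes only in rows, so rows that do not move let the fingers close. It gives the time, the measured TCP pose, the force, the opening and the grip force at its end, in the units of the state.
- arm.read_state(): the state, without advancing time (a new reading comes with each control period).
- arm.get_image(name): name is "scene" or "top" or "wrist"; returns a dict with "image" (384x512x3 uint8, red, green, blue), "fx", "fy", "cx", "cy" (pixels), "xyz" and "rotation" of the camera in the world. Camera axes: x right, y down, z forward; pixel columns grow to the right and rows downward; lengths in mm; the calibration is good to about 2 mm. A picture is of the moment at which its call begins. There is no depth.
- arm.job_done(): hands the job in; it is judged then, once.
The state is a dict: "clock": time; "joints": joint angles; "joint_vel": joint speeds; "joint_efforts": joint torques, N m; "position": TCP position; "ee_rot": TCP orientation; "contact_force": force on the tool from outside, world axes, zero at the start; "wrist_torque": the same for the moment, N m; "gripper_width": finger opening in mm; "grasp_force": force on a finger pad.
Only numpy, scipy, OpenCV 4.12 (cv2) and the standard library are available. Lean on these libraries where they do the work, as an engineer would, in place of code of your own. Each camera call takes 0.05 s, during which the arm holds its last target. There are 200 camera calls.

## Working session

There is one attempt and no reset: what is moved stays moved. The work goes in short steps, Python scripts to look and compute and a shell command to move; the robot and the scene stay as the last step left them, time stands still between calls to the robot, and variables do not carry over. Pictures are saved under pics/ and viewed, at most 10 in all, crops included, and the job is handed in when it is done.

```bash
mkdir -p pics
cat > h.py <<'E'
import numpy as np,cv2,json
from bench import arm
def snap(n,f):
    d=arm.get_image(n); cv2.imwrite(f'pics/{f}.png',cv2.cvtColor(d['image'],cv2.COLOR_RGB2BGR))
    json.dump({k:(np.array(v).tolist()) for k,v in d.items() if k!='image'},open(f'pics/{f}.json','w')); return d
def ray(f,u,v):
    d=json.load(open(f'pics/{f}.json')); R=np.array(d['rotation']); 
    if R.shape!=(3,3):
        from scipy.spatial.transform import Rotation as Ro; R=Ro.from_quat(R).as_matrix()
    r=R@np.array([(u-d['cx'])/d['fx'],(v-d['cy'])/d['fy'],1]); return np.array(d['xyz']),r/np.linalg.norm(r)
def atz(f,u,v,z):
    o,r=ray(f,u,v); return (o+r*(z-o[2])/r[2]).round(1)
def tri(*obs):
    A=np.zeros((3,3));b=np.zeros(3);L=[]
    for o in obs:
        p,r=ray(*o);M=np.eye(3)-np.outer(r,r);A+=M;b+=M@p;L.append((p,r))
    x=np.linalg.solve(A,b); return x.round(1),[round(float(np.linalg.norm(np.cross(x-p,r))),1) for p,r in L]
E
python3 - <<'E'
from h import *
for n in("scene","top","wrist"):
    d=snap(n,n+'0'); print(n,d['fx'],d['xyz'],np.round(d['rotation'],3).tolist())
a=cv2.imread('pics/scene0.png');b=cv2.imread('pics/top0.png')
cv2.imwrite('pics/t.png',cv2.resize(b,(800,600),interpolation=cv2.INTER_CUBIC))
cv2.imwrite('pics/s.png',cv2.resize(a,(800,600),interpolation=cv2.INTER_CUBIC))
s=arm.read_state();print(s)
E
```

```text
scene 400.8529562668437 [  40.43882644 -896.06065119  689.51154364] [0.847, -0.226, 0.131, -0.463]
top 414.5443221140712 [ 328.62791975 -101.88553989 1142.18833014] [-0.704, 0.706, -0.059, 0.058]
wrist 319.3512127559918 [ 105.17528266 -620.55507061  373.54559506] [0.588, 0.793, 0.127, 0.093]
{'clock': 0.15, 'joints': array([-1.01740791e+00,  3.85387440e-01,  6.90295668e-03, -3.10399175e-04,
       -1.19397659e+00, -2.58604503e-01]), 'joint_vel': array([-4.34007143e-05, -1.93173656e-03,  4.14351720e-03,  2.39142700e-03,
       -1.25775441e-03,  1.78847657e-04]), 'joint_efforts': array([-1.97795207e-04, -3.92679441e+01,  1.88580590e+01,  4.18860376e+00,
       -3.40040344e-03, -5.43279597e-06]), 'position': array([ 181.47472918, -597.65377305,  255.46006601]), 'ee_rot': array([-1.46802211e-01,  9.89165505e-01,  8.21685704e-04, -1.96197893e-04]), 'contact_force': array([0.70670861, 0.126148  , 0.91400908]), 'wrist_torque': array([-0.03792556,  0.01792803,  0.00430901]), 'grasp_force': 0.0, 'gripper_width': 85.26514964972043}
```

View pics/t.png

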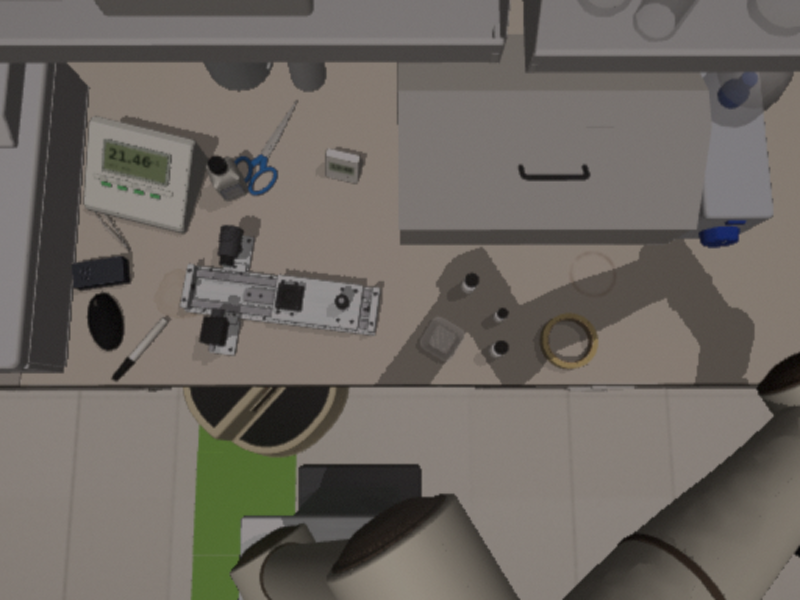

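View pics/s.png

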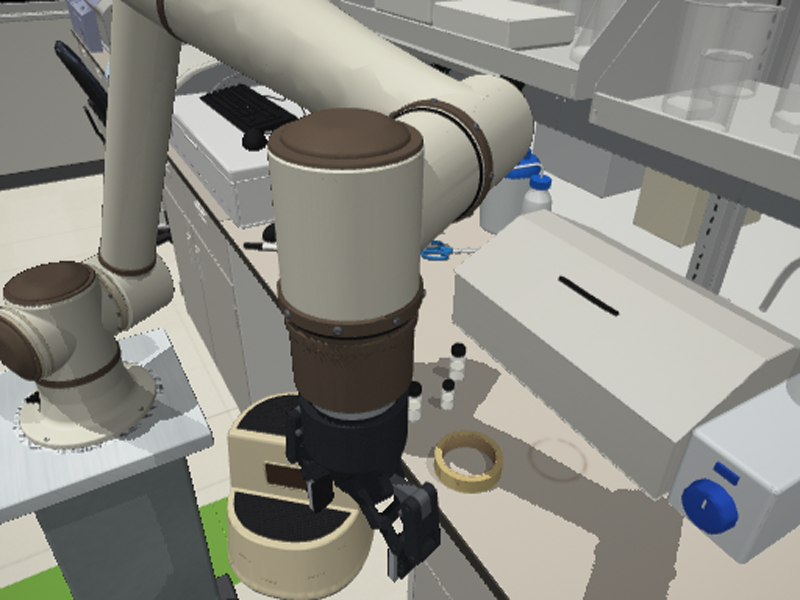

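The top view (800x600) shows the slide from (185,285) to (378,310), with the knob at (342,300) and the holder at (290,296). The tape is at (570,341) and the boat at (440,339). Three things could be taken for the vial: A (471,283), B (502,314) and C (500,348). The bottle at (218,165) is a further lookalike on the far side. In the scene view A is at (458,362), B at (447,393) and C at (415,400).

Run:
```python
from h import *
k=1.5625
for n,u,v,z in [('A',471,281,51),('B',502,313,40),('C',500,347,51),('tape',570,341,12),('boat',440,339,8),('knob',342,300,88),('holder',290,296,61),('railL',185,285,12),('railR',378,310,12)]:
    print(n,atz('top0',u/k,v/k,z))
for n,t,s in [('A',(471,280),(458,349)),('B',(502,312),(447,383)),('C',(500,346),(415,386))]:
    print(n,tri(('top0',t[0]/k,t[1]/k),('scene0',s[0]/k,s[1]/k)))
a=cv2.imread('pics/scene0.png')[205:285,240:320];b=cv2.imread('pics/top0.png')[165:240,265:340]
cv2.imwrite('pics/c1.png',np.hstack([cv2.resize(a,(400,400),interpolation=cv2.INTER_CUBIC),cv2.resize(b,(400,400),interpolation=cv2.INTER_CUBIC)]))
```

```text
A [ 547.  -234.9   51. ]
B [ 492.9 -288.4   40. ]
C [ 433.3 -281.4   51. ]
tape [ 447.3 -410.8   12. ]
boat [ 451.7 -183.4    8. ]
knob [508.1 -16.7  88. ]
holder [519.7  73.6  61. ]
railL [548.7 268.6  12. ]
railR [503.  -74.3  12. ]
A (array([ 547.9, -234.4,   59.3]), [0.9, 0.9])
B (array([ 493. , -286.8,   48.2]), [0.4, 0.4])
C (array([ 435.4, -280.5,   61.2]), [1.6, 1.6])
```

View pics/c1.png

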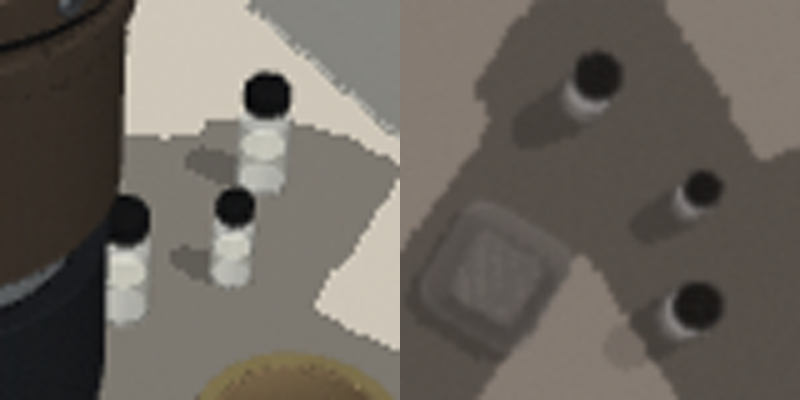

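All three have black caps. B is clearly smaller, while A and C look alike at this scale, so I need a closer wrist view.

```bash
python3 -m pendant '[[-0.03,0.02,0,0,0,0,0.085],[-0.03,0.02,0,0,0,0,0.085],[-0.03,0.02,0,0,0,0,0.085],[-0.03,0.02,0,0,0,0,0.085],[-0.03,0.02,0,0,0,0,0.085],[-0.03,0.02,0,0,0,0,0.085],[-0.03,0.02,0,0,0,0,0.085],[-0.03,0.02,0,0,0,0,0.085],[-0.03,0.02,0,0,0,0,0.085],[-0.03,0.02,0,0,0,0,0.085],[0,0,0,0,0,0,0.085],[0,0,0,0,0,0,0.085]]'
python3 - <<'E'
from h import *
d=snap('wrist','w1');print(d['xyz'],d['rotation']);snap('scene','s1')
cv2.imwrite('pics/w1b.png',cv2.resize(cv2.imread('pics/w1.png'),(800,600),interpolation=cv2.INTER_CUBIC))
E
```

```text
clock: 1.35
position: [410.8, -318.8, 256.1]
ee_rot: [-0.148, 0.989, 0.0, -0.0]
contact_force: [-0.3, 0.1, -0.9]
gripper_width: 85.6
grasp_force: 0.0
[ 334.55703463 -341.74786219  374.33195424] [0.58752383 0.7936801  0.12695203 0.09365271]
```

View pics/w1b.png

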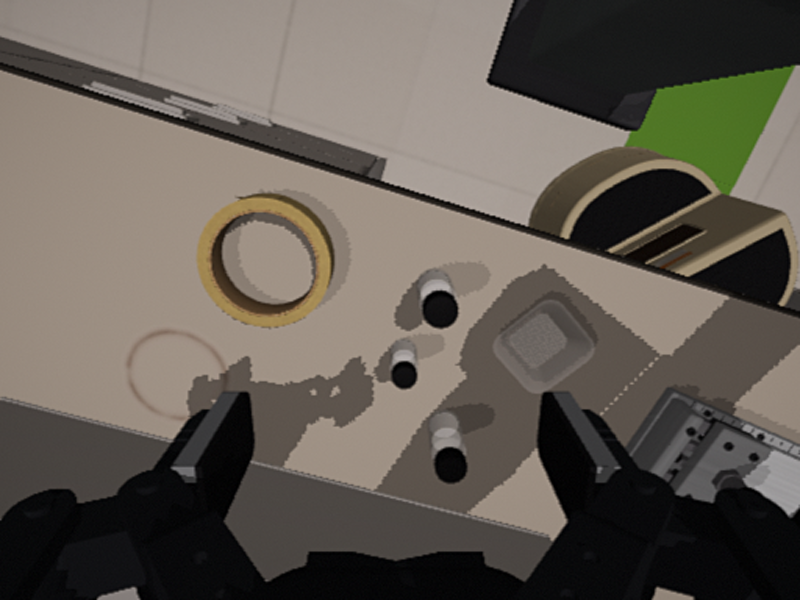

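The wrist view shows vials C (438,300), B (403,368) and A (450,450), the tape at (265,260) and the boat at (543,345). I'll enlarge the vials and add the scene view for heights.

Run:
```python
from h import *
a=cv2.imread('pics/w1.png')[165:315,230:330];b=cv2.imread('pics/s1.png')[205:280,250:300]
cv2.imwrite('pics/c2.png',np.hstack([cv2.resize(a,(400,600),interpolation=cv2.INTER_CUBIC),cv2.resize(b,(400,600),interpolation=cv2.INTER_CUBIC)]))
```

```text
(no output)
```

View pics/c2.png

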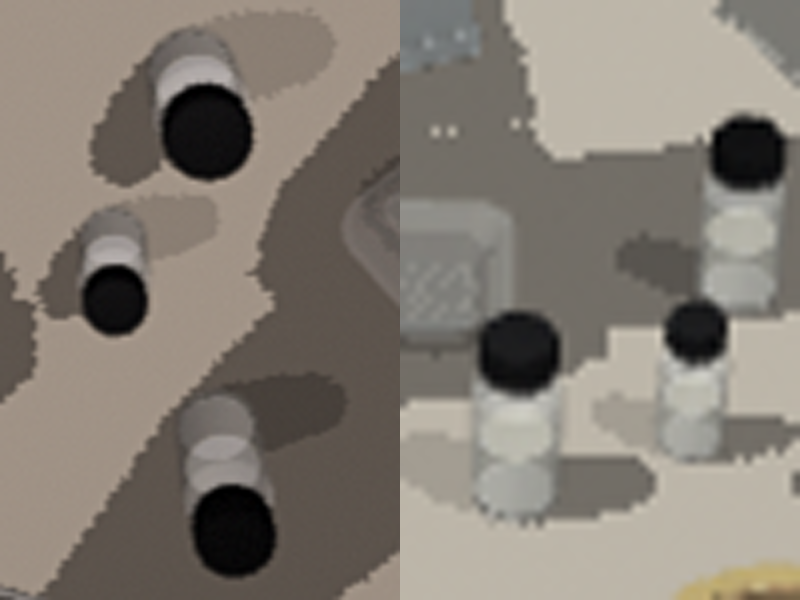

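Run:
```python
from h import *
W=lambda x,y:('w1',x/4+230-.5,y/4+165-.5); S=lambda x,y:('s1',(x-400)/8+250-.5,y/8+205-.5)
for n,w,s,bs,ww,sw in [('A',(234,542),(748,139),(738,283),85,78),('B',(115,307),(697,319),(690,440),65,70),('C',(208,137),(520,337),(513,495),90,88)]:
    t,r=tri(W(*w),S(*s)); base=atz(*S(*bs),0)
    D=lambda f,p:np.linalg.norm(np.array(json.load(open(f'pics/{f}.json'))['xyz'])-p)
    # z of top above base from scene alone: vertical over base
    print(n,t,r,base,'dia w',round(ww/4/319.35*D('w1',t),1),'dia s',round(sw/8/400.85*D('s1',t-[0,0,30]),1))
    for z in(41,46,51,56,61): print(z,atz(*W(*w),z),atz(*S(*s),z))
```

```text
A [ 547.9 -234.3   63.9] [0.5, 0.5] [ 551.9 -230.5    0. ] dia w 26.1 dia s 25.8
41 [ 563.  -226.3   41. ] [ 567.1 -209.8   41. ]
46 [ 559.6 -228.1   46. ] [ 563.  -215.1   46. ]
51 [ 556.1 -229.8   51. ] [ 559.  -220.4   51. ]
56 [ 552.7 -231.5   56. ] [ 554.9 -225.7   56. ]
61 [ 549.3 -233.3   61. ] [ 550.8 -231.    61. ]
B [ 492.8 -287.3   50.5] [0.8, 0.8] [ 494.9 -286.4    0. ] dia w 18.5 dia s 22.1
41 [ 496.6 -285.6   41. ] [ 500.4 -278.1   41. ]
46 [ 494.2 -286.4   46. ] [ 496.9 -282.9   46. ]
51 [ 491.8 -287.3   51. ] [ 493.4 -287.7   51. ]
56 [ 489.3 -288.1   56. ] [ 489.8 -292.4   56. ]
61 [ 486.9 -288.9   61. ] [ 486.3 -297.2   61. ]
C [ 432.6 -281.3   64.3] [0.8, 0.8] [ 433.6 -280.2    0. ] dia w 23.3 dia s 26.9
41 [ 439.2 -276.5   41. ] [ 448.1 -258.5   41. ]
46 [ 437.6 -277.4   46. ] [ 445.  -263.4   46. ]
51 [ 436.  -278.4   51. ] [ 441.9 -268.3   51. ]
56 [ 434.5 -279.4   56. ] [ 438.7 -273.2   56. ]
61 [ 432.9 -280.4   61. ] [ 435.6 -278.1   61. ]
```

Going by measured height, B is about 50 mm tall with a 22 mm body, and A and C are about 63 mm tall and 26 mm across. The vial meant is B, at (493,-287), and the current tool heading clears both neighbours.

```bash
python3 -m pendant '[[-0.022,0.0015,0.015,0,0,0,0.05],[-0.022,0.0015,0.015,0,0,0,0.05],[-0.022,0.0015,0.015,0,0,0,0.05],[-0.022,0.0015,0.015,0,0,0,0.05],[0,0,0.03,0,0,0,0.05],[0,0,0.03,0,0,0,0.05],[0,0,0,0,0,0,0.05]]'
python3 - <<'E'
from h import *
d=snap('wrist','w2')
cv2.imwrite('pics/w2b.png',cv2.imread('pics/w2.png'))
E
```

```text
clock: 2.15
position: [489.6, -288.1, 132.0]
ee_rot: [-0.146, 0.989, 0.002, -0.004]
contact_force: [-1.2, 0.2, 0.0]
gripper_width: 50.0
grasp_force: 0.0
```

View pics/w2b.png

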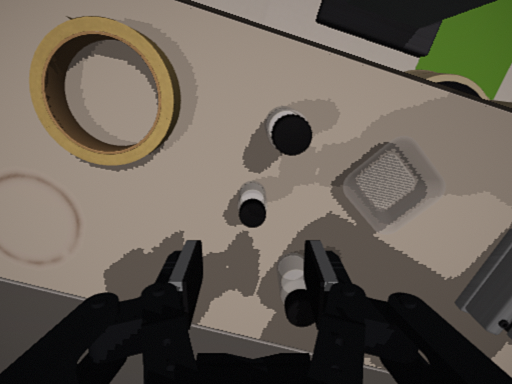

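Vial B is at (252,212), in line with the finger midline at x≈254. I'll descend and grip.

```bash
python3 -m pendant '[[-0.003,0,0.03,0,0,0,0.05],[0,0,0.03,0,0,0,0.05],[0,0,0.026,0,0,0,0.05],[0,0,0,0,0,0,0.05],[0,0,0,0,0,0,0.02],[0,0,0,0,0,0,0.015],[0,0,0,0,0,0,0.015],[0,0,0,0,0,0,0.015],[0,0,0,0,0,0,0.015]]'
```

```text
clock: 3.1
position: [497.5, -288.0, 52.7]
ee_rot: [-0.147, 0.989, -0.001, 0.002]
contact_force: [-0.1, -1.0, 6.8]
gripper_width: 19.7
grasp_force: 58.5
```

```bash
python3 -m pendant '[[0,0,0,0,0,0,0.015],[0,0,0,0,0,0,0.015]]'
python3 -m pendant '[[0,0,-0.02,0,0,0,0.015],[0,0,-0.02,0,0,0,0.015],[0,0,-0.02,0,0,0,0.015],[0,0,0,0,0,0,0.015],[0,0,0,0,0,0,0.015]]'
python3 - <<'E'
from h import *
snap('wrist','w3');snap('scene','s3')
a=cv2.imread('pics/w3.png')[150:350,150:350];b=cv2.imread('pics/s3.png')[170:270,220:320]
cv2.imwrite('pics/c3.png',np.hstack([cv2.resize(a,(400,400)),cv2.resize(b,(400,400),interpolation=cv2.INTER_CUBIC)]))
E
```

```text
clock: 3.3
position: [497.5, -288.0, 52.7]
ee_rot: [-0.147, 0.989, -0.001, 0.002]
contact_force: [-0.1, -0.9, 6.7]
gripper_width: 19.7
grasp_force: 58.5
clock: 3.8
position: [495.9, -287.1, 110.8]
ee_rot: [-0.147, 0.989, -0.0, 0.001]
contact_force: [-0.7, 0.7, -0.7]
gripper_width: 19.8
grasp_force: 58.5
```

View pics/c3.png

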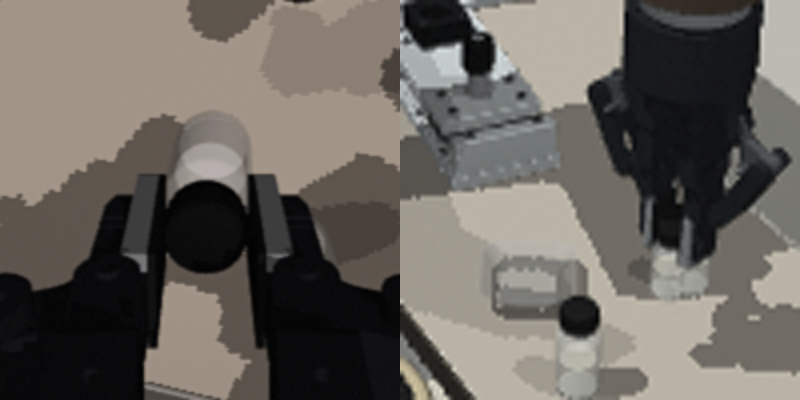

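The vial is gripped by its cap and seated upright, with the TCP 52.7 mm above its foot. I'll carry it toward the slide and turn the tool so it closes along the rail.

```bash
python3 -m pendant '[[0,0,-0.03,0,0,8.2,0.015],[0,0,-0.03,0,0,8.2,0.015],[0,0,-0.03,0,0,8.2,0.015],[0,0.04,0,0,0,0,0.015],[0,0.04,0,0,0,0,0.015],[0,0.04,0,0,0,0,0.015],[0,0.04,0,0,0,0,0.015],[0,0.04,0,0,0,0,0.015],[0,0.04,0,0,0,0,0.015],[0,0.04,0,0,0,0,0.015],[-0.005,0.02,0,0,0,0,0.015],[0,0,0,0,0,0,0.015]]'
python3 -m pendant '[[0,0,0,0,0,0,0.015],[0,0,0,0,0,0,0.015],[0,0,0,0,0,0,0.015]]'
python3 - <<'E'
from h import *
snap('wrist','w4')
cv2.imwrite('pics/w4b.png',cv2.resize(cv2.imread('pics/w4.png'),(800,600),interpolation=cv2.INTER_CUBIC))
E
```

```text
clock: 5.1
position: [541.5, 11.6, 199.2]
ee_rot: [0.065, 0.998, -0.0, -0.001]
contact_force: [0.3, 0.7, -0.4]
gripper_width: 19.6
grasp_force: 58.5
clock: 5.4
position: [540.7, 8.3, 200.0]
ee_rot: [0.068, 0.998, -0.0, -0.0]
contact_force: [0.1, -0.2, -0.3]
gripper_width: 20.0
grasp_force: 58.5
```

View pics/w4b.png

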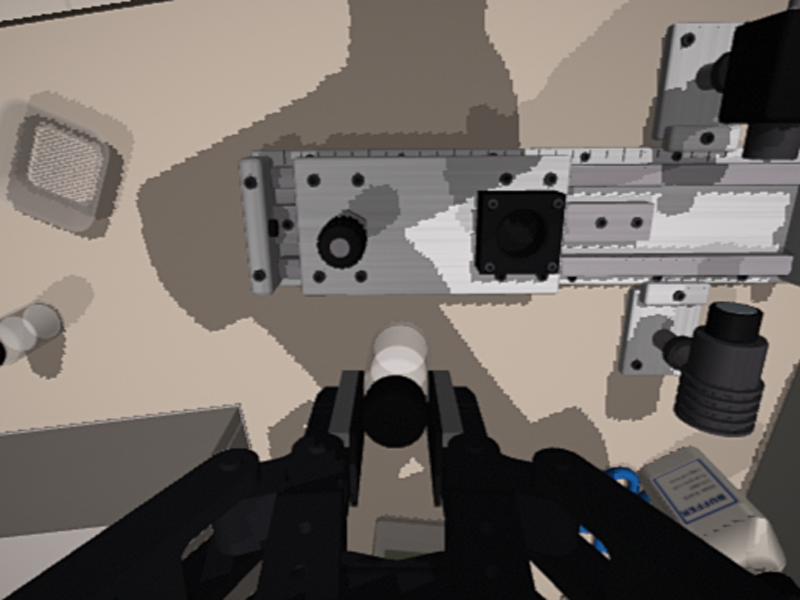

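The wrist view shows the knob at (343,243) and the holder at (521,233) with the well open. The held vial's foot is at (400,351) and its cap at (395,410). I'll take a second view 60 mm further along the rail.

```bash
python3 -m pendant '[[0,0.03,0,0,0,0,0.015],[0,0.03,0,0,0,0,0.015],[0,0,0,0,0,0,0.015],[0,0,0,0,0,0,0.015],[0,0,0,0,0,0,0.015]]'
python3 - <<'E'
from h import *
snap('wrist','w5')
a=cv2.imread('pics/w4.png')[115:185,200:380];b=cv2.imread('pics/w5.png')[115:185,130:310]
g=cv2.imread('pics/w4.png')[195:270,225:290]
f=lambda i:cv2.resize(i,(720,280),interpolation=cv2.INTER_CUBIC)
cv2.imwrite('pics/c4.png',cv2.convertScaleAbs(np.vstack([f(a),f(b)]),alpha=1.3,beta=25))
E
```

```text
clock: 5.95
position: [548.8, 67.9, 200.2]
ee_rot: [0.068, 0.998, -0.0, -0.0]
contact_force: [-0.7, 0.7, -0.3]
gripper_width: 20.1
grasp_force: 58.6
```

View pics/c4.png

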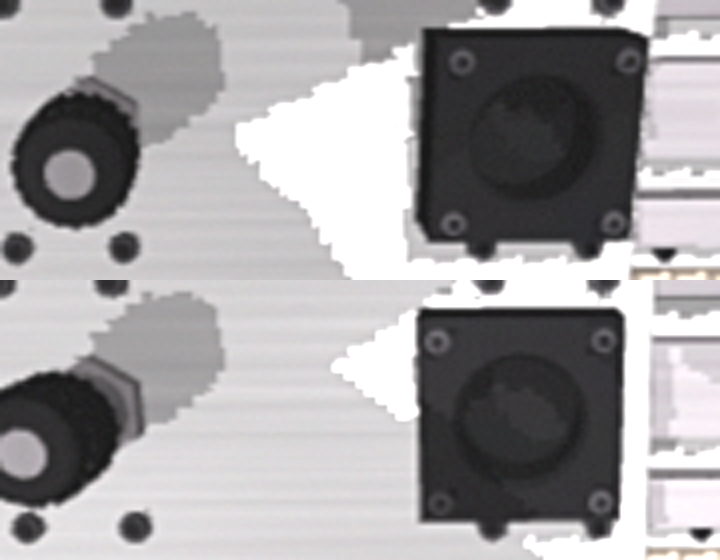

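Run:
```python
from h import *
g=cv2.cvtColor(cv2.imread('pics/w5.png'),cv2.COLOR_BGR2GRAY)
print('col u=260 rows118..182',g[118:182,259:262].mean(1).round().astype(int).tolist())
print('row v=149 cols 230..290',g[148:151,230:290].mean(0).round().astype(int).tolist())
C4=lambda x,y:('w4',x/4+200-.5,y/4+115-.5);C5=lambda x,y:('w5',x/4+130-.5,y/4+115-.5)
print('screws',[tri(C4(*p),C5(*q)) for p,q in [((462,62),(438,61)),((629,61),(604,61)),((453,223),(440,223)),((613,222),(600,222))]])
print('bore',tri(C4(536,137),C5(521,135.5)))
print('knobscrew',tri(C4(70,173),C5(23,174)))
k=1.5625
for z in(147.3,):print('vialfoot',atz('w4',400/k-.5,351/k-.5,z))
print('captop',atz('w4',395/k-.5,414/k-.5,198.3))
for t in(C4,C5):print(atz(*t(*((539.5,143) if t is C4 else (520.5,143))),61))
```

```text
col u=260 rows118..182 [205, 210, 205, 148, 26, 2, 17, 25, 25, 25, 25, 25, 24, 26, 24, 18, 11, 15, 15, 15, 16, 15, 15, 18, 20, 24, 25, 24, 24, 25, 24, 25, 24, 24, 22, 20, 18, 19, 18, 18, 17, 17, 14, 9, 10, 10, 11, 18, 19, 21, 23, 22, 16, 17, 16, 11, 19, 76, 154, 152, 144, 147, 165, 165]
row v=149 cols 230..290 [203, 202, 189, 179, 113, 22, 12, 15, 16, 17, 16, 20, 21, 15, 10, 11, 16, 19, 17, 18, 19, 18, 19, 18, 20, 19, 17, 22, 24, 24, 25, 24, 25, 24, 24, 24, 24, 24, 23, 19, 16, 15, 14, 11, 6, 10, 14, 21, 24, 24, 23, 23, 22, 20, 13, 58, 178, 212, 208, 207]
screws [(array([501.3,  63.8,  63.1]), [0.1, 0.1]), (array([505.6,  96.4,  63.8]), [0.0, 0.0]), (array([533.8,  59.4,  63.8]), [0.1, 0.1]), (array([538.1,  92. ,  63.6]), [0.0, 0.0])]
bore (array([518.9,  78.2,  60. ]), [0.1, 0.1])
knobscrew (array([508.1, -13.4,  87.7]), [0.2, 0.2])
vialfoot [538.   10.7 147.3]
captop [533.7   9.5 198.3]
[520.2  78.6  61. ]
[520.2  77.9  61. ]
```

The well is at about (519.5, 78) with its rim near 61–63. The knob top is at (508.1, -13.4, 87.7), so the spacing is 92.1 mm, as it should be. Next I'll bring the vial over the well.

```bash
python3 -m pendant '[[0.0135,0.0025,0.01,0,0,0,0.015],[0.0135,0.0025,0.01,0,0,0,0.015],[0,0,0.02,0,0,0,0.015],[0,0,0.02,0,0,0,0.015],[0,0,0.02,0,0,0,0.015],[0,0,0,0,0,0,0.015],[0,0,0,0,0,0,0.015],[0,0,0,0,0,0,0.015],[0,0,0,0,0,0,0.015]]'
python3 - <<'E'
from h import *
snap('wrist','w6')
a=cv2.imread('pics/w6.png');g=a[140:280,170:350]
cv2.imwrite('pics/c6.png',cv2.convertScaleAbs(cv2.resize(g,(720,560),interpolation=cv2.INTER_CUBIC),alpha=1.5,beta=30))
E
```

```text
clock: 6.9
position: [523.7, 77.4, 121.5]
ee_rot: [0.067, 0.998, 0.001, 0.001]
contact_force: [0.6, 0.1, -0.5]
gripper_width: 19.8
grasp_force: 58.6
```

View pics/c6.png

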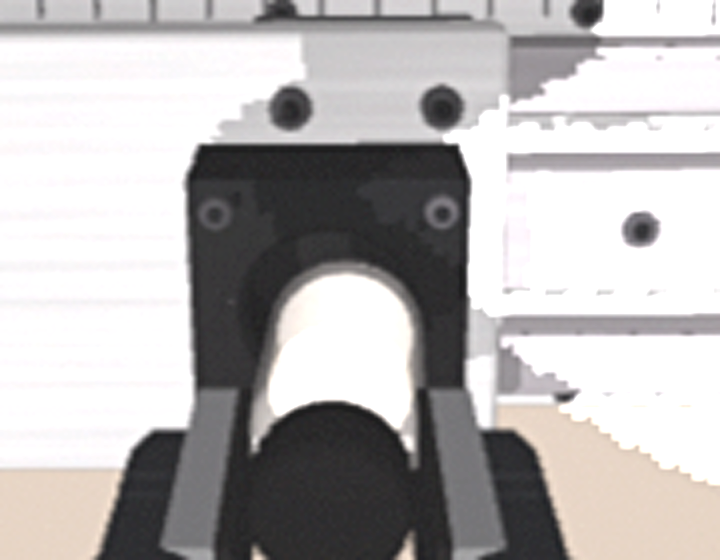

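Run:
```python
from h import *
P=lambda x,y:('w6',x/4+170-.5,y/4+140-.5)
s1=atz(*P(215,213),61);s2=atz(*P(442,212),61);print('screws',s1,s2,np.linalg.norm(s1-s2))
print('foot',atz(*P(347,331),68.8),'rim L/R',atz(*P(275,331),68.8),atz(*P(423,331),68.8),'cap',atz(*P(332,512),119.8))
print('cap L/R',atz(*P(250,512),119.8),atz(*P(415,512),119.8),'far rim',atz(*P(348,262),68.8))
print(arm.read_state()['wrist_torque'])
```

```text
screws [502.   63.4  61. ] [506.4  96.6  61. ] 33.49029710229516
foot [520.   80.5  68.8] rim L/R [518.6  70.2  68.8] [521.5  91.5  68.8] cap [518.2  78.6 119.8]
cap L/R [517.   69.9 119.8] [519.4  87.4 119.8] far rim [509.4  82.1  68.8]
[-0.01279953  0.03635731 -0.01976261]
```

The foot is 2.6 mm too far along +y and fine across, so I'll correct that and lower it, watching the force.

```bash
python3 -m pendant '[[0,-0.0026,0,0,0,0,0.015],[0,0,0.003,0,0,0,0.015],[0,0,0.003,0,0,0,0.015],[0,0,0.003,0,0,0,0.015],[0,0,0.003,0,0,0,0.015],[0,0,0,0,0,0,0.015],[0,0,0,0,0,0,0.015]]'
```

```text
clock: 7.65
position: [522.8, 74.8, 108.1]
ee_rot: [0.067, 0.998, -0.0, -0.0]
contact_force: [0.1, 0.2, -0.5]
gripper_width: 20.0
grasp_force: 58.5
```

```bash
python3 -m pendant '[[0,0,0.003,0,0,0,0.015],[0,0,0.003,0,0,0,0.015],[0,0,0.003,0,0,0,0.015],[0,0,0.001,0,0,0,0.015],[0,0,0,0,0,0,0.015],[0,0,0,0,0,0,0.015]]'
```

```text
clock: 8.25
position: [522.8, 74.9, 98.2]
ee_rot: [0.067, 0.998, 0.0, 0.0]
contact_force: [1.2, 0.8, -1.2]
gripper_width: 19.7
grasp_force: 58.5
```

```bash
python3 -m pendant '[[0,0,0.0015,0,0,0,0.015],[0,0,0,0,0,0,0.015],[0,0,0,0,0,0,0.03],[0,0,0,0,0,0,0.04],[0,0,0,0,0,0,0.04],[0,0,0,0,0,0,0.04],[0,0,0,0,0,0,0.04]]'
python3 -m pendant '[[0,0,-0.01,0,0,0,0.04],[0,0,-0.02,0,0,0,0.04],[0,0,-0.03,0,0,0,0.04],[0,0,-0.03,0,0,0,0.04],[0,0,0,0,0,0,0.04],[0,0,0,0,0,0,0.04]]'
python3 - <<'E'
from h import *
snap('wrist','w7');print(arm.read_state()['position'])
g=cv2.imread('pics/w7.png');cv2.imwrite('pics/c7.png',cv2.resize(g[130:270,170:350],(720,560)))
# vial: cap dark blob / glass; print profile
gg=cv2.cvtColor(g,cv2.COLOR_BGR2GRAY)
for r in range(140,270,6):print(r,gg[r,200:320:3].tolist())
E
```

```text
clock: 8.95
position: [522.6, 74.7, 96.8]
ee_rot: [0.067, 0.998, -0.0, -0.0]
contact_force: [-0.3, 0.5, -0.4]
gripper_width: 40.1
grasp_force: 0.0
clock: 9.55
position: [522.8, 74.9, 188.0]
ee_rot: [0.067, 0.998, 0.001, 0.001]
contact_force: [-0.4, 0.4, -1.1]
gripper_width: 40.0
grasp_force: 0.0
[522.26576646  74.6772981  186.91660648]
140 [141, 140, 141, 141, 138, 161, 204, 222, 223, 224, 225, 225, 225, 225, 225, 225, 226, 226, 226, 226, 227, 227, 226, 228, 228, 228, 225, 201, 202, 204, 136, 143, 144, 170, 170, 170, 168, 169, 169, 169]
146 [141, 142, 143, 230, 225, 224, 224, 225, 225, 225, 225, 225, 226, 227, 228, 76, 48, 111, 229, 229, 229, 226, 228, 229, 200, 56, 42, 186, 204, 205, 132, 146, 144, 173, 173, 172, 172, 172, 171, 171]
152 [144, 146, 145, 146, 147, 207, 229, 227, 228, 228, 228, 231, 200, 202, 204, 126, 137, 210, 206, 205, 205, 206, 207, 206, 210, 134, 179, 208, 205, 204, 103, 109, 122, 137, 150, 164, 150, 150, 146, 159]
158 [149, 148, 149, 149, 150, 150, 149, 154, 155, 238, 38, 8, 8, 10, 8, 9, 9, 8, 11, 10, 10, 11, 7, 8, 8, 7, 8, 95, 214, 209, 175, 190, 191, 189, 190, 
[... 2778 characters left out ...]
119, 120, 119, 118, 120, 119, 119, 120, 120, 119, 120, 119, 120, 120, 119, 119, 119, 119, 119, 118, 119, 119, 89, 5, 7, 53, 55, 55, 53, 110, 153]
254 [57, 32, 6, 5, 27, 121, 118, 119, 118, 119, 119, 118, 119, 119, 120, 119, 119, 119, 117, 121, 119, 119, 119, 119, 119, 120, 119, 120, 118, 119, 120, 80, 3, 7, 10, 56, 56, 56, 46, 9]
260 [56, 6, 7, 8, 16, 121, 118, 119, 119, 119, 119, 119, 118, 119, 119, 119, 119, 119, 118, 119, 119, 119, 119, 119, 119, 119, 120, 119, 118, 118, 119, 74, 7, 6, 7, 46, 55, 54, 57, 31]
266 [13, 7, 8, 7, 12, 121, 119, 119, 119, 119, 118, 118, 119, 118, 119, 118, 119, 118, 119, 118, 118, 119, 120, 118, 119, 119, 118, 119, 118, 118, 120, 53, 7, 7, 7, 6, 58, 56, 56, 57]
```

The vial stands centred in the holder: glass u 244–268, holder 230–281, both centred at 256. Now for the knob.

```bash
python3 -m pendant '[[0,-0.03,0,0,0,0,0.05],[0.002,-0.03,0,0,0,0,0.05],[0,-0.029,0,0,0,0,0.05],[0,0,0,0,0,0,0.05],[0,0,0.03,0,0,0,0.05],[0,0,0.03,0,0,0,0.05],[0,0,0.025,0,0,0,0.05],[0,0,0.015,0,0,0,0.05],[0,0,0.005,0,0,0,0.05],[0,0,0,0,0,0,0.05],[0,0,0,0,0,0,0.05]]'
```

```text
clock: 10.7
position: [509.3, -12.8, 82.3]
ee_rot: [0.067, 0.998, 0.0, 0.0]
contact_force: [0.6, -0.8, 0.8]
gripper_width: 49.8
grasp_force: 0.0
```

```bash
python3 -m pendant '[[0,0,0,0,0,0,0.03],[0,0,0,0,0,0,0.026],[0,0,0,0,0,0,0.022],[0,0,0,0,0,0,0.018],[0,0,0,0,0,0,0.015],[0,0,0,0,0,0,0.015],[0,0,0,0,0,0,0.015]]'
```

```text
clock: 11.4
position: [509.1, -13.2, 82.6]
ee_rot: [0.067, 0.998, 0.0, 0.001]
contact_force: [-0.9, -0.3, 6.4]
gripper_width: 20.4
grasp_force: 58.4
```

```bash
python3 -m pendant '[[0,0,-0.002,0,0,0,0.015],[0,0,-0.002,0,0,0,0.015],[0,0,-0.002,0,0,0,0.015],[0,0,-0.002,0,0,0,0.015],[0,0,-0.002,0,0,0,0.015],[0,0,-0.002,0,0,0,0.015],[0,0,0,0,0,0,0.015],[0,0,0,0,0,0,0.015]]'
```

```text
clock: 12.2
position: [509.0, -13.1, 93.8]
ee_rot: [0.067, 0.998, 0.0, 0.0]
contact_force: [4.1, -2.2, -6.5]
gripper_width: 20.6
grasp_force: 58.8
```

```bash
python3 -m pendant '[[0,0,-0.0012,0,0,0,0.015],[0,0,0,0,0,0,0.015],[0,0.002,0,0,0,0,0.015],[0,0.003,0,0,0,0,0.015],[0,0.004,0,0,0,0,0.015],[0,0.004,0,0,0,0,0.015],[0,0.004,0,0,0,0,0.015],[0,0.003,0,0,0,0,0.015]]'
```

```text
clock: 13.0
position: [511.5, 7.0, 95.0]
ee_rot: [0.067, 0.998, -0.0, 0.0]
contact_force: [5.5, -2.1, -7.7]
gripper_width: 20.3
grasp_force: 58.9
```

```bash
python3 -m pendant '[[-0.0005,0.004,0,0,0,0,0.015],[-0.0005,0.005,0,0,0,0,0.015],[-0.0005,0.006,0,0,0,0,0.015],[0,0.006,0,0,0,0,0.015],[0,0.006,0,0,0,0,0.015],[0,0.006,0,0,0,0,0.015],[0,0.006,0,0,0,0,0.015],[0,0.005,0,0,0,0,0.015],[0,0.004,0,0,0,0,0.015],[0,0.002,0,0,0,0,0.015],[0,0,0,0,0,0,0.015]]'
```

```text
clock: 14.1
position: [518.4, 56.2, 94.4]
ee_rot: [0.067, 0.998, -0.0, -0.001]
contact_force: [-4.7, 0.5, -7.8]
gripper_width: 20.2
grasp_force: 58.8
```

```bash
python3 -m pendant '[[0.0004,0.004,0,0,0,0,0.015],[0.0004,0.005,0,0,0,0,0.015],[0,0.005,0,0,0,0,0.015],[0,0.005,0,0,0,0,0.015],[0,0.003,0,0,0,0,0.015],[0,0,0,0,0,0,0.015],[0,0,0,0,0,0,0.015]]'
```

```text
clock: 14.8
position: [521.3, 78.6, 94.8]
ee_rot: [0.067, 0.998, 0.0, -0.001]
contact_force: [-6.0, 1.1, -8.3]
gripper_width: 20.1
grasp_force: 59.0
```

```bash
python3 -m pendant '[[0.0008,0,0.001,0,0,0,0.015],[0,0,0.001,0,0,0,0.015],[0,0,0.0015,0,0,0,0.015],[0,0,0,0,0,0,0.015],[0,0,0,0,0,0,0.025],[0,0,0,0,0,0,0.025],[0,0,0,0,0,0,0.025],[0,0,0,0,0,0,0.025]]'
```

```text
clock: 15.6
position: [522.5, 78.5, 92.6]
ee_rot: [0.067, 0.998, 0.001, 0.002]
contact_force: [-0.4, 0.8, 0.1]
gripper_width: 25.1
grasp_force: 0.0
```

```bash
python3 -m pendant '[[0,0.001,0,0,0,0,0.025],[0,0.001,0,0,0,0,0.025],[0,0.001,0,0,0,0,0.025],[0,0.001,0,0,0,0,0.025],[0,0.001,0,0,0,0,0.025],[0,0.001,0,0,0,0,0.025]]'
python3 -m pendant '[[0,0.001,0,0,0,0,0.025],[0,0.001,0,0,0,0,0.025],[0,0.001,0,0,0,0,0.025],[0,0.001,0,0,0,0,0.025]]'
```

```text
clock: 16.2
position: [521.8, 82.4, 91.7]
ee_rot: [0.067, 0.998, -0.001, -0.0]
contact_force: [2.9, -8.8, 0.3]
gripper_width: 24.8
grasp_force: 3.8
clock: 16.6
position: [522.3, 86.3, 91.7]
ee_rot: [0.067, 0.998, -0.001, -0.0]
contact_force: [1.9, -9.7, 2.4]
gripper_width: 25.1
grasp_force: 4.1
```

```bash
python3 -m pendant '[[0,0,0,0,0,0,0.025],[0,0,0,0,0,0,0.025],[0,0,0,0,0,0,0.025]]'
python3 - <<'E'
from h import *
snap('wrist','w8');snap('top','t8')
import json
g=cv2.cvtColor(cv2.imread('pics/w8.png'),cv2.COLOR_BGR2GRAY)
g0=cv2.cvtColor(cv2.imread('pics/top0.png'),cv2.COLOR_BGR2GRAY);g8=cv2.cvtColor(cv2.imread('pics/t8.png'),cv2.COLOR_BGR2GRAY)
for r in (210,225,240,255):print(r,g[r,200:320:4].tolist())
m=cv2.imread('pics/w8.png');print(m.shape)
E
```

```text
clock: 16.9
position: [522.4, 86.9, 91.7]
ee_rot: [0.067, 0.998, -0.001, -0.0]
contact_force: [0.9, -5.1, 1.4]
gripper_width: 25.0
grasp_force: 2.6
210 [129, 157, 156, 156, 158, 157, 157, 114, 115, 115, 114, 116, 115, 118, 116, 116, 117, 116, 117, 117, 117, 118, 117, 116, 188, 211, 210, 210, 209, 210]
225 [119, 163, 164, 163, 162, 162, 161, 160, 109, 85, 52, 59, 58, 58, 60, 54, 83, 111, 119, 118, 118, 118, 156, 238, 214, 212, 212, 212, 212, 211]
240 [69, 160, 160, 122, 61, 61, 10, 132, 138, 9, 8, 5, 7, 5, 9, 4, 32, 142, 151, 154, 6, 63, 61, 60, 150, 149, 149, 148, 147, 149]
255 [14, 13, 30, 62, 63, 42, 8, 7, 8, 5, 10, 9, 10, 8, 11, 5, 5, 6, 7, 157, 3, 9, 63, 61, 63, 10, 13, 7, 154, 150]
(384, 512, 3)
```

```bash
python3 -m pendant '[[0,0.0006,0,0,0,0,0.025],[0,0.0006,0,0,0,0,0.025],[0,0.0006,0,0,0,0,0.025],[0,0.0006,0,0,0,0,0.025],[0,0.0006,0,0,0,0,0.025],[0,0.0006,0,0,0,0,0.025]]'
python3 -m pendant '[[0,0.0006,0,0,0,0,0.025],[0,0.0006,0,0,0,0,0.025],[0,0.0006,0,0,0,0,0.025],[0,0.0006,0,0,0,0,0.025]]'
```

```text
clock: 17.6
position: [522.8, 89.8, 91.7]
ee_rot: [0.067, 0.998, -0.001, -0.0]
contact_force: [1.7, -7.5, 1.8]
gripper_width: 25.4
grasp_force: 3.6
clock: 18.0
position: [523.1, 92.2, 91.7]
ee_rot: [0.067, 0.998, -0.001, -0.0]
contact_force: [1.4, -8.2, 2.0]
gripper_width: 25.1
grasp_force: 4.0
```

```bash
python3 -m pendant '[[0,0.0006,0,0,0,0,0.025],[0,0.0006,0,0,0,0,0.025],[0,0.0006,0,0,0,0,0.025]]'
```

```text
clock: 18.3
position: [523.4, 95.9, 91.5]
ee_rot: [0.067, 0.998, 0.0, 0.0]
contact_force: [0.3, -1.3, 1.5]
gripper_width: 25.1
grasp_force: 0.4
```

```bash
python3 -m pendant '[[0,0.0005,0,0,0,0,0.025],[0,0.0005,0,0,0,0,0.025],[0,0.0005,0,0,0,0,0.025]]'
```

```text
clock: 18.6
position: [523.6, 97.4, 91.5]
ee_rot: [0.067, 0.998, -0.0, -0.0]
contact_force: [0.4, -1.3, 1.0]
gripper_width: 24.7
grasp_force: 0.7
```

Run:
```python
from h import *
snap('scene','s9');snap('wrist','w9')
g=cv2.cvtColor(cv2.imread('pics/w9.png'),cv2.COLOR_BGR2GRAY)
# knob dark-column profile, w8 vs w9
g8=cv2.cvtColor(cv2.imread('pics/w8.png'),cv2.COLOR_BGR2GRAY)
for r in range(215,300,6):print(r,''.join('%4d'%x for x in g8[r,225:290:4]),'|',''.join('%4d'%x for x in g[r,225:290:4]))
```

```text
215  155 157 112 117  77  55  81  59  56 114 112 114 113 113 114 112 181 |  158 160 115 118  93  55  72  57  59 117 115 113 214 209 208 208 208
221  162 162  54  72  87  60  56  56  72  79  47 122 118 115 217 199 209 |  166 167  74  64  90  70  58  58  81  80  49 124 120 128 218 218 214
227  154 155  80  53  56  59  58  58  57  50  82 116 114 115 115 115 152 |  160 160  91  64  59  61  56  60  60  53  86 117 119 120 119 116 186
233  155 155  81  52  87  86  86  90  90  51  71 115 155 153 152 152 152 |  159 159  93   5   6   6   7   6   8   4  59 119 124 127 158 157 155
239    2 157 100  24   7   9   8   5   6  22  60 151 149 152   3  61  60 |    4 137   4   7   9   9   7   7   8   8   5  21 153 156   5  63  62
245    9  70   1   3   6   6   6   7  10   8   5  58 155 159   7  65  62 |    9   7   8   7   7   7  11   9   6   8   7   8 133 165   9  66  64
251    7   6   6   6   7   7   7   9  11   8   6   5 132 158   8  47  62 |   10   6  10   6   8  10   9   7   8   8   9   6  37 162   9  49  63
257   10   7   7   5  10   9   9   8  11   5   7   6  23 136   8   9  61 |    5   8   9  13 
[... 359 characters left out ...]
9  10   6   7   7  10  11  10  10   7 139   8   5  16 |    9  11  11   9  92  87  87  87  89  12  11  10  22 144  10   8  17
281   10  11   9   8  88  85  82  85  74  10  11  11   2 161   5  10  17 |    4  23   9  11  36  88  87  87  62  12  11   3 163 162   4  10  19
287   11   9  11  34  86  84  83  83  86   8   8   8  64 133   5  10  13 |    4 138  47  10  13  13  12  15  13  15  23 137 134 136   5   9  12
293   16   8  10  10  50  85  84  87  20  11   9   5 133 130  16  10  14 |   23 133 132 137 139  61  17  52 128 137 134 133 134 133  16  11  13
299   84 134  15   9  11  11  14  10  12  10  57 132 129 129  64  12  13 |   86 133 133 133 133 133 132 133 133 133 134 133 133 133  67  14  13
```

Run:
```python
from h import *
def disc(f):
    g=cv2.cvtColor(cv2.imread(f'pics/{f}.png'),cv2.COLOR_BGR2GRAY)
    m=((g>45)&(g<115)).astype(np.uint8);m[:262]=0;m[305:]=0;m[:,:232]=0;m[:,266:]=0
    n,l,s,c=cv2.connectedComponentsWithStats(m);i=1+s[1:,4].argmax();return c[i],s[i]
for f in('w8','w9'):
    c,s=disc(f);print(f,c,s)
    for z in(86,88,90,92,94,96,98):
        p=atz(f,*c,z); a=p[:2]-[508.1,-13.4]; print(z,p,'along',round(a@[.129,.9916],1),'across',round(a@[.9916,-.129],1))
```

```text
w8 [248.39053254 286.0295858 ] [238 277  22  19 338]
86 [528.6  84.5  86. ] along 99.7 across 7.7
88 [527.2  84.8  88. ] along 99.8 across 6.3
90 [525.8  85.   90. ] along 99.9 across 4.9
92 [524.4  85.2  92. ] along 99.9 across 3.4
94 [523.1  85.4  94. ] along 99.9 across 2.1
96 [521.7  85.6  96. ] along 99.9 across 0.7
98 [520.3  85.9  98. ] along 100.0 across -0.7
w9 [249.27124183 275.23202614] [239 266  21  19 306]
86 [524.1  96.2  86. ] along 110.7 across 1.7
88 [522.8  96.4  88. ] along 110.8 across 0.4
90 [521.5  96.6  90. ] along 110.8 across -0.9
92 [520.3  96.8  92. ] along 110.8 across -2.1
94 [519.  97.  94.] along 110.9 across -3.4
96 [517.7  97.2  96. ] along 110.9 across -4.7
98 [516.4  97.4  98. ] along 110.9 across -6.1
```

The knob top dropped from about 97 to 88 mm at 110.8 mm of travel, so the pin is home in the last hole. I'll back off, open and retreat straight up.

```bash
python3 -m pendant '[[0,-0.001,0,0,0,0,0.03],[0,-0.001,0,0,0,0,0.04],[0,0,0,0,0,0,0.045],[0,0,-0.01,0,0,0,0.045],[0,0,-0.03,0,0,0,0.045],[0,0,-0.03,0,0,0,0.045],[0,0,-0.03,0,0,0,0.045],[0,0,0,0,0,0,0.045],[0,0,0,0,0,0,0.045],[0,0,0,0,0,0,0.045]]'
python3 - <<'E'
from h import *
snap('wrist','wA')
g=cv2.cvtColor(cv2.imread('pics/wA.png'),cv2.COLOR_BGR2GRAY)
m=((g>45)&(g<115)).astype(np.uint8)
n,l,s,c=cv2.connectedComponentsWithStats(m)
for i in range(1,n):
    if 60<s[i,4]<400 and 8<s[i,2]<24 and 8<s[i,3]<24:
        p=atz('wA',*c[i],88);a=p[:2]-[508.1,-13.4];print(c[i].round(),s[i],p,round(a@[.129,.9916],1),round(a@[.9916,-.129],1))
# expected vial cap location: well displaced along rail
d=json.load(open('pics/wA.json'));
for X in([520+.129*110.8,78+.9916*110.8,94],):
    e=min(((np.linalg.norm(atz('wA',u,v,94)-X),u,v) for u in range(200,512,2) for v in range(0,384,2)));print(e);u,v=e[1:]
    for r in range(max(0,v-40),min(384,v+24),5):print(r,g[r,max(0,u-40):u+40:4].tolist())
E
```

```text
clock: 19.7
position: [522.7, 95.0, 190.9]
ee_rot: [0.067, 0.998, -0.0, -0.001]
contact_force: [-0.1, 0.1, 0.1]
gripper_width: 44.8
grasp_force: 0.0
[386.  47.] [382  39  17  16 103] [432.  193.1  88. ] 194.9 -102.1
[254. 200.] [248 194  13  12 126] [522.5  96.4  88. ] 110.7 0.1
[303. 345.] [294 335  18  18  97] [660.3 120.5  88. ] 152.4 133.6
[ 90. 354.] [ 84 346  14  17  65] [645.7 -65.1  88. ] -33.5 143.1
(np.float64(0.6466884554405095), 382, 202)
162 [7, 13, 8, 10, 11, 12, 11, 13, 11, 13, 13, 10, 10, 16, 226, 223, 224, 223, 225, 139]
167 [1, 23, 64, 20, 20, 21, 21, 20, 20, 17, 16, 17, 60, 35, 229, 225, 224, 225, 181, 143]
172 [7, 20, 23, 19, 19, 16, 46, 42, 11, 16, 17, 17, 18, 27, 225, 223, 225, 225, 183, 111]
177 [13, 20, 21, 16, 140, 142, 192, 197, 145, 49, 12, 18, 16, 73, 227, 226, 226, 222, 143, 80]
182 [16, 20, 18, 117, 132, 190, 198, 214, 175, 180, 105, 38, 17, 199, 227, 226, 228, 139, 143, 67]
187 [18, 19, 15, 123, 182, 196, 212, 152, 3, 7, 11, 9, 19, 211, 219, 219, 221, 131, 138, 65]
192 [19, 19, 18, 18, 121, 178, 152, 8, 11, 24, 25, 25, 23, 157, 198, 198, 194, 197, 110, 69]
197 [20, 19, 19, 6, 10, 110, 108, 11, 24, 23, 24, 23, 22, 21, 157, 156, 158, 160, 161, 120]
202 [19, 19, 19, 12, 9, 7, 83, 9, 23, 23, 22, 22, 21, 43, 171, 170, 170, 170, 170, 123]
207 [18, 28, 19, 11, 12, 13, 10, 12, 18, 22, 22, 21, 32, 174, 163, 162, 163, 163, 162, 68]
212 [93, 81, 18, 104, 96, 89, 88, 109, 48, 22, 167, 190, 143, 153, 142, 132, 132, 115, 114, 73]
217 [227, 195, 168, 232, 200, 199, 200, 200, 200, 200, 198, 208, 172, 197, 200, 118, 118, 118, 198, 197]
222 [160, 70, 6, 126, 200, 129, 176, 171, 172, 172, 172, 171, 171, 197, 198, 155, 138, 177, 196, 197]
```

The knob disc fits height 88, so the pin is home at 110.7 mm. The vial cap shows at its expected pixel (382,202), and nothing touches the arm.

```bash
python3 -c "
from bench import arm
print(arm.job_done())"
```

```text
the job is handed in; nothing more can be done
None
```

The job is handed in: the vial stands in the well, and the carriage is locked with the pin fully home in the last hole at about 111 mm of travel, though the judge returned no verdict.

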